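Open the press-and-turn dry-storage canister and read its moisture indicator

TASK

Open the dry-storage canister: press its winged cap fully down against the spring, turn it counter-clockwise (seen from above) to its stop while it is held down (never force it round unpressed), lift it off and stand it upright in the shallow steel tray. Then take the optical reader from its round pad and hold it steady for two seconds close above the open mouth, pointing straight down at the centre of the moisture indicator inside and without touching the canister. Finally stand the reader upright again, centred on its pad, leave the canister open with the cap in the tray, and do not knock over or push away the bottle, the spool and the tin that stand about.

Things in the scene. Friction and masses are not known exactly. Their poses are not given: they have to be found in the camera images.
- canister: Aluminium canister fixed to the bench: 76 mm diameter (foot ring 88 mm), shoulder 86 mm high, neck 64 mm diameter up to 97 mm, in it a bayonet mouth of 32 mm bore with two notches. Origin: centre of its underside, z up; its x lies along the cap's wing while the cap is locked. The locked cap's origin is 75 mm above this origin.
- cap: Plain metal winged cap, 220 g, locked in the mouth at the start. Origin: centre of the underside of its stem, z up. Stem 28 mm diameter, two lugs along +x and -x reaching 20 mm from the axis (7 mm wide, z 0 to 5 mm); flange 55 mm diameter at z 24 to 32 mm; above it an upright wing 16 mm thick (along y), 46 mm long (along x), z 32 to 63 mm: grip across its thickness.
- seal_ring (a joint): Height (m) of the sprung black sealing ring round the mouth, under the cap's flange: about 0 with the cap locked, negative when pressed (stop at -0.009), +0.003 with the cap off (ring top then 102 mm above the bench). It pushes up with about 7 N at 0 and 12 to 13 N when pressed 7 to 8.5 mm.
- tray: Shallow square steel tray fixed to the bench, 120 x 120 mm, rim 14 mm high, walls and floor 4 mm thick. Origin: centre of its underside, x and y along its sides. The cap shall stand upright on its stem on the tray's floor, its origin within 36 mm of the middle along each side.
- reader: Loose white optical reader, an upright cylinder, 106 mm tall, 120 g: 34 mm diameter (grip it 26 to 100 mm above its underside), foot 42 mm diameter and 14 mm high, a thin black band at 40 mm. Origin: centre of its underside, z up its axis. Stands upright on the pad at the start; looks out of its underside.
- lens (a point): The reader's lens, centre of the underside of its foot (same point as the reader's origin); it looks along the reader's -z.
- indicator (a point): Centre of the round paper indicator, 29 mm diameter, level inside the canister on its axis, 61.5 mm above the bench, seen once the cap is off. It is read with the lens 42 to 95 mm from it along the reader's axis (the open mouth's ring ends 41 mm above it, so keep above that) and its centre within 12 mm of that axis.
- pad: Round black charging pad fixed to the bench, 72 mm diameter, 6 mm high, flat top, with a small cable boss on its edge. Origin at the centre of its underside. The reader stands on it.
- ipa_bottle: White solvent bottle with a red spout, 54 mm diameter, 112 mm tall, a bystander; origin at its underside.
- solder_spool: Solder spool, 54 mm diameter, 38 mm tall, a bystander; origin at its underside.
- flux_tin: Low round tin with an orange lid, 50 mm diameter, 18 mm tall, a bystander; origin at its underside.
- mouth (a point): Centre of the neck's rim, on the canister's axis, 97 mm above the bench. Bayonet: the locked cap neither turns nor lifts; press it down 7 to 8.5 mm and, held down, turn it counter-clockwise seen from above by 60 to 62 degrees to a firm stop. There the spring lifts it 3 mm and it comes straight out (pass within 5 degrees of 60); the lugs clear the rim after 28 mm.

How it is judged:
By the outcome, as a careful person would: the job done as asked, in the order asked, and still so for the second after the job is handed in, with the robot touching nothing.
It also fails if it takes over 67 s, if anything falls off the work surface, if the arm or the gripper's body presses on something with over 40 N, if the wrist force passes 120 N, or if a joint passes its speed limit or range.

ROBOT

A 6-joint arm with a two-finger parallel gripper is mounted at the origin on a cart in front of the work surface, level with it; the furniture and walls round the work are solid. World frame = base frame: x ahead of the robot, y to its left, z up, the work surface at z = 0. Lengths are in m, angles in rad, forces in N, time in s.
With the tool pointing down it reaches from about 0.225 to 0.875 m from the base axis. Payload 3.4 kg.
Tool frame: the origin (TCP) lies on the mounting face of the last link; the fingertips stand 173 mm ahead of it and the grasp point (between the pads) lies 155 mm ahead of it; y points along the fingers, x is the direction in which the jaws open and shut, and the axes are right-handed (so a half turn about y gives the same grasp; the last joint's range is limited). The gripper opens to 85 mm and grips with 20 to 120 N. Pads are 22 mm wide; open, the fingers measure 114 mm over their backs; the gripper's body (76 mm by 85 mm) begins 54 mm behind the grasp point. The pads swing forward as they close: fully open they stand 13 mm farther back than shut.
Start: joints at [-1.317, 0.276, 1.505, -0, 1.361, -0.121], TCP at [0.21, -0.535, 0.405] pointing down, gripper open.
Joint ranges: [-2.89, 2.89], [-0.75, 2.08], [0.22, 2.7], [-1.18, 4.32], [0.11, 2.71], [-2.7, 2.7]. Speed limits (rad/s): [2.57, 2.57, 3.14, 3.14, 3.14, 3.14].

INTERFACE

Orientations are given as a unit quaternion [w, x, y, z].
In Python, from rig import manip, vision, ticket gives the robot as it stands.
- The arm moves only by the tool arm_command, never from a script. Its argument "increments" is one flat list of numbers, 7 for each row, row after row: the turn, a rotation vector about the tool's x, y, z in rad, then the shift along the tool's x, y, z in cm, then the closure, from 0 (fully open) to 1 (shut). In form: [wx, wy, wz, tx, ty, tz, hand, wx, wy, wz, tx, ty, tz, hand, ...]. A call has 1 to 8 rows; each row shifts and turns the commanded pose from where the row before left it, along the tool's axes as they then stand; what a row does not reach is not made up. A row lasts 1/8 s, in which the tool goes at most 62.5 mm and 10.7 degrees, less where a joint would pass 70% of its speed; a pose out of reach is approached as far as the arm can. A call is refused whole if a number of a shift passes 6.25 or a number of a turn 0.188, either way. A call with a gripper value outside its range is refused whole. The fingers move at their own pace and stop on an object; "grip_force" is the grip in N (left out, the last holds). Time passes only in rows, so rows that do not move let the fingers close. It gives the time, the measured TCP pose, the force and the opening at its end, in the units of the state.
- manip.get_state(): the state, without advancing time (a new reading comes with each control period).
- vision.get_image(name): name is "side" or "top" or "wrist"; returns the picture (420x560x3 uint8, red, green, blue); there is no depth.
- vision.camera_params(name): a dict with "vfov" (degrees; the focal length in pixels is half the picture's height over the tangent of half this angle, whatever the lens; pixels are square), "cx", "cy" (the principal point, pixels), "R" (3x3) and "t" (3): a world point X has camera coordinates R X + t. Camera axes: x right, y down, z forward; pixel columns grow to the right and rows downward; lengths in m; the calibration is good to about 2 mm. A picture is of the moment at which its call begins: read the wrist's pose just before it. camera_params takes no time and is no camera call; for the wrist camera it gives the pose at the moment of the call.
- ticket.sign_off(): hands the job in, once; it reports no verdict.
The state is a dict: "clock": time; "qpos": joint angles; "qd": joint speeds; "effort": joint torques, N m; "position": TCP position; "ee_rot": TCP orientation; "contact_force": force on the tool from outside, world axes, zero at the start; "moment": the same for the moment, N m; "width": finger opening in m.
Only numpy, scipy, OpenCV 4.12 (cv2) and the standard library are available. Lean on these libraries where they do the work, as an engineer would, in place of code of your own. Each camera call takes 0.05 s, during which the arm holds its last target.

## Working session

There is one attempt and no reset: what is moved stays moved. The work goes in short steps, Python scripts to look and compute and a tool call to move; the robot and the scene stay as the last step left them, time stands still between calls to the robot, and variables do not carry over. Pictures are saved under pics/ and viewed, and the job is handed in when it is done.

Besides the shell and the picture viewer there is one more tool, called after "Call:" as name(argument=value, ...) on one line, values as JSON. arm_command: Moves the arm, as the interface text tells. Its arguments: {"type":"object","properties":{"increments":{"type":"array"},"grip_force":{"type":"number"}},"required":["increments"]}

```bash
ls; mkdir -p pics
python3 - <<'E'
from rig import manip, vision, ticket
import cv2, numpy as np
print(manip.get_state())
for n in ("side","top","wrist"):
    p=vision.camera_params(n); print(n,p)
    im=vision.get_image(n); cv2.imwrite(f"pics/{n}0.png",im[:,:,::-1])
E
```

```text
pics
{'clock': 0.0, 'qpos': array([-1.31698004e+00,  2.76593351e-01,  1.50617132e+00, -1.87227086e-06,
        1.36071774e+00, -1.21013596e-01]), 'qd': array([-0.00044516,  0.00057065,  0.00033652,  0.00046684, -0.00093553,
       -0.00085384]), 'effort': array([-7.25951340e-04, -4.16778338e+01, -2.45805126e+01, -2.84399339e-04,
        1.09666813e-02,  2.30703286e-06]), 'position': array([ 0.21044502, -0.53485893,  0.40382514]), 'ee_rot': array([ 0.58484383, -0.5839647 ,  0.3985876 , -0.39758126]), 'contact_force': array([0.13953014, 0.27961062, 0.22897448]), 'moment': array([-0.0054143 , -0.03615897,  0.00574566]), 'width': 0.0855205037157574}
side {'vfov': 51.6080337119242, 'cx': 280.04388131394074, 'cy': 199.70901150139878, 'R': array([[ 0.99180459, -0.12621618, -0.0198274 ],
       [-0.09756065, -0.64796397, -0.75539699],
       [ 0.08249588,  0.75114058, -0.65496738]]), 't': array([-0.55282005,  0.14439002,  0.84345672])}
top {'vfov': 49.95673699095812, 'cx': 283.2875664667126, 'cy': 206.82910572200862, 'R': array([[ 0.02868274, -0.99956401, -0.00700603],
       [-0.98741973, -0.02724255, -0.15575663],
       [ 0.15549786,  0.01138542, -0.98777061]]), 't': array([0.02369465, 0.56565378, 0.933375  ])}
wrist {'vfov': 66.14808859712377, 'cx': 278.717260933871, 'cy': 210.9097472447911, 'R': array([[ 0.36552963, -0.93079628, -0.00252387],
       [-0.88036334, -0.34660221,  0.32377043],
       [-0.30223909, -0.11612576, -0.9461323 ]]), 't': array([-0.5735449 , -0.04233217,  0.38193102])}
```

View images.

View pics/side0.png

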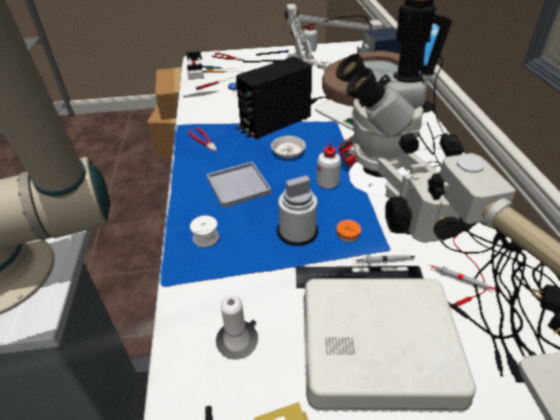

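View pics/top0.png

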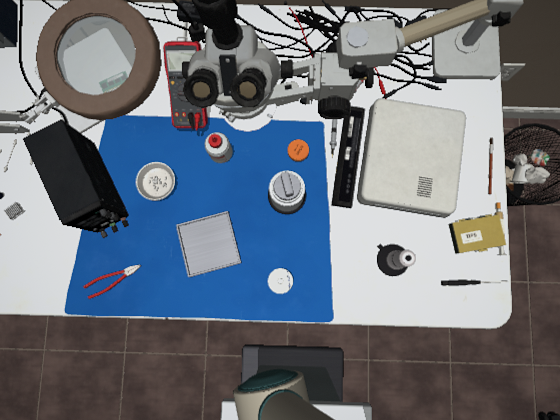

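View pics/wrist0.png

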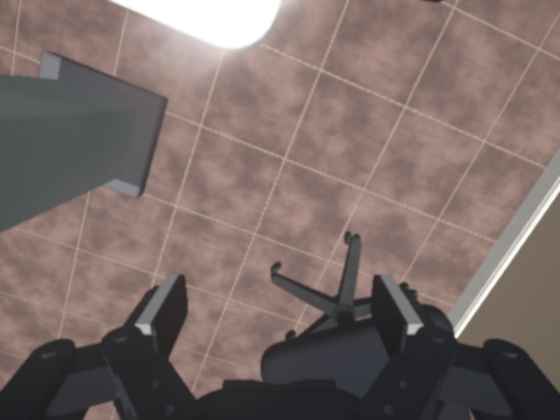

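```bash
cat > h.py <<'E'
from rig import manip, vision, ticket
import cv2, numpy as np
from scipy.spatial.transform import Rotation as Ro
def cam(n):
    p=vision.camera_params(n); f=210/np.tan(np.radians(p['vfov']/2))
    return dict(f=f,cx=p['cx'],cy=p['cy'],R=np.array(p['R']),t=np.array(p['t']))
def ray(c,u,v):
    d=c['R'].T@np.array([(u-c['cx'])/c['f'],(v-c['cy'])/c['f'],1]); o=-c['R'].T@c['t']; return o,d
def onz(c,u,v,z):
    o,d=ray(c,u,v); return o+d*(z-o[2])/d[2]
def proj(c,X):
    q=c['R']@np.array(X)+c['t']; return np.array([c['cx']+c['f']*q[0]/q[2],c['cy']+c['f']*q[1]/q[2]])
def st():
    s=manip.get_state(); w,x,y,z=s['ee_rot']; R=Ro.from_quat([x,y,z,w]).as_matrix(); return s,R
E
python3 - <<'E'
from h import *
t=cv2.imread("pics/top0.png"); s=cv2.imread("pics/side0.png")
def crop(im,x,y,w,h,k): return cv2.resize(im[y:y+h,x:x+w],None,fx=k,fy=k,interpolation=cv2.INTER_CUBIC)
a=crop(t,260,130,70,90,4); b=crop(t,370,230,60,60,4); c=crop(t,170,200,80,80,4)
d=crop(s,270,170,70,90,4); e=crop(s,205,285,70,80,4)
def pad(L,H):
    return np.hstack([cv2.copyMakeBorder(i,0,H-i.shape[0],0,4,cv2.BORDER_CONSTANT) for i in L])
cv2.imwrite("pics/c1.png",pad([a,b],360)); cv2.imwrite("pics/c2.png",pad([d,e],360)); cv2.imwrite("pics/c3.png",c)
E
```

```text
(no output)
```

View pics/c1.png

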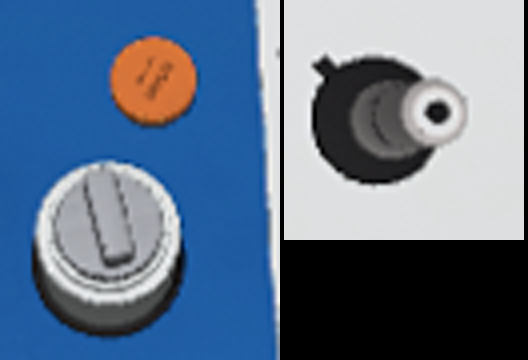

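View pics/c2.png

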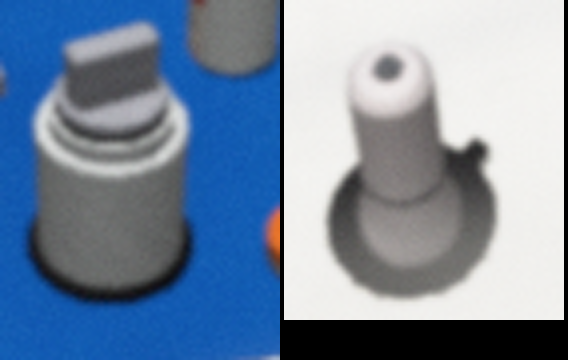

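View pics/c3.png

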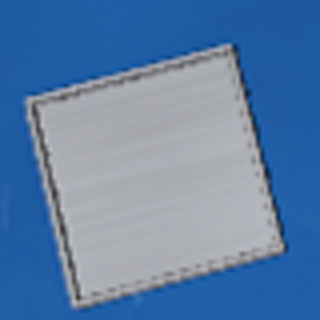

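Run:
```python
from h import *
np.set_printoptions(precision=4,suppress=True)
T=cam('top');S=cam('side')
g=lambda u,v,x0,y0:(u/4+x0-.4,v/4+y0-.4)
print("flange",onz(T,*g(109,225,260,130),.107),"shoulder",onz(T,*g(109,233,260,130),.086))
print("wing ",onz(T,*g(108,215,260,130),.138),"side",onz(S,*g(113,42,270,170),.138))
a=onz(T,*g(96,170,260,130),.138);b=onz(T,*g(121,258,260,130),.138);print("wing ends",a,b,np.degrees(np.arctan2(*(a-b)[1::-1])),np.linalg.norm(a-b))
a=onz(S,*g(68,52,270,170),.138);b=onz(S,*g(155,30,270,170),.138);print("wing side",a,b,np.degrees(np.arctan2(*(b-a)[1::-1])),np.linalg.norm(a-b))
print("reader top",onz(T,*g(151,112,370,230),.112),onz(S,*g(104,66,205,285),.112), "pad",onz(T,*g(92,120,370,230),.006), onz(S,*g(128,222,205,285),.006))
C=[onz(T,*g(u,v,170,200),.014) for u,v in((27,99),(235,44),(284,248),(75,305))]
print("tray",np.array(C),np.mean(C,0),np.degrees(np.arctan2(*(C[0]-C[3])[1::-1])))
C=[onz(S,u,v,.014) for u,v in((207.5,180.5),(256,164),(270.5,189.5),(223,204.5))]
print("traySide",np.array(C),np.mean(C,0))
print("bottle",onz(T,216,141,.112),"spool",onz(T,280,282,.038),"tin",onz(T,298,150,.018),'box',onz(T,350,107,.0),onz(T,465,110,.04))
for n,p in dict(can=(287,186)).items(): pass
s,R=st();print(R, R@np.array([0,.155,0])+s['position'])
W=cam('wrist');print('cam origin in tool',R.T@(-W['R'].T@W['t']-s['position']),R.T@W['R'].T)
```

```text
flange [0.5985 0.0328 0.107 ] shoulder [0.5985 0.0328 0.086 ]
wing  [0.5971 0.0333 0.138 ] side [0.598  0.0294 0.138 ]
wing ends [0.6197 0.0399 0.138 ] [0.5757 0.0263 0.138 ] 17.12555577732003 0.04604782934609087
wing side [0.5758 0.0251 0.138 ] [0.6193 0.0355 0.138 ] 13.447377648925846 0.044667518042774745
reader top [ 0.4593 -0.2094  0.112 ] [ 0.4582 -0.2108  0.112 ] pad [ 0.4594 -0.2049  0.006 ] [ 0.4581 -0.2115  0.006 ]
tray [[0.5235 0.2769 0.014 ]
 [0.5576 0.1625 0.014 ]
 [0.4452 0.1302 0.014 ]
 [0.411  0.2432 0.014 ]] [0.4843 0.2032 0.014 ] 16.695701377885168
traySide [[0.4116 0.2148 0.014 ]
 [0.5311 0.263  0.014 ]
 [0.5558 0.1591 0.014 ]
 [0.4457 0.123  0.014 ]] [0.4861 0.19   0.014 ]
bottle [0.688  0.1818 0.112 ] spool [0.4037 0.042  0.038 ] tin [0.7006 0.0102 0.018 ] box [ 0.8133 -0.1097  0.    ] [ 0.7971 -0.3625  0.04  ]
[[ 0.3661 -0.0003  0.9306]
 [-0.9306  0.0013  0.3661]
 [-0.0013 -1.      0.0002]] [ 0.2104 -0.5347  0.249 ]
cam origin in tool [-0.0002  0.0303  0.0832] [[ 1.     -0.0003 -0.0011]
 [ 0.0009 -0.324   0.9461]
 [-0.0006 -0.9461 -0.324 ]]
```

Run:
```python
from h import *
np.set_printoptions(precision=4,suppress=True)
T=cam('top');S=cam('side')
def tri(a,b):
    P=[c['f']*0+np.array([[c['f'],0,c['cx']],[0,c['f'],c['cy']],[0,0,1]])@np.c_[c['R'],c['t']] for c in(T,S)]
    X=cv2.triangulatePoints(P[0],P[1],np.array(a,float).reshape(2,1),np.array(b,float).reshape(2,1));return (X[:3]/X[3]).ravel()
for a,b in (((203,88),(352,70)),((261,88),(373,97)),((333,104),(400,220)),((190,95),(345,65))):
    X=tri(a,b);print(X,proj(T,X)-a,proj(S,X)-b)
```

```text
[0.7292 0.1802 0.2807] [-0.0295  0.2356] [ 0.2099 -0.0717]
[0.7398 0.0812 0.2711] [ 0.2728 -1.8841] [-1.8387  0.6239]
[ 0.7781 -0.0602  0.0944] [-0.185   1.5936] [ 1.8904 -0.6567]
[0.7178 0.2013 0.2819] [ 0.1288 -1.0614] [-0.9273  0.3051]
```

Call:
arm_command(increments=[0, 0, 0, -1.4, 0, 2.0, 0, 0, 0, 0, -2.8, 0, 4.0, 0, 0, 0, 0, -2.8, 0, 4.0, 0, 0, 0, 0, -2.8, 0, 4.0, 0, 0, 0, 0, -2.8, 0, 4.0, 0, 0, 0, 0, -2.8, 0, 4.0, 0, 0, 0, 0, -2.8, 0, 4.0, 0, 0, 0, 0, -2.8, 0, 4.0, 0], grip_force=60)

```text
clock: 1.15
position: [0.4131, -0.2269, 0.4048]
ee_rot: [0.585, -0.584, 0.398, -0.398]
contact_force: [0.3, -0.3, 0.1]
width: 0.0849
```

Call:
arm_command(increments=[0, 0, 0, -2.8, 0, 4.0, 0, 0, 0, 0, -2.8, 0, 4.0, 0, 0, 0, 0, -2.8, 0, 4.0, 0, 0, 0, 0, -2.8, 0, 4.0, 0, 0, 0, 0, -2.8, 0, 4.0, 0, 0, 0, 0, -2.8, 0, 4.0, 0, 0, 0.096, 0, -1.4, 0, 2.0, 0, 0, 0, 0, 0, 0, 0, 0])

```text
clock: 2.15
position: [0.5879, 0.0372, 0.4043]
ee_rot: [-0.565, 0.566, -0.425, 0.424]
contact_force: [-0.4, -1.0, -0.5]
width: 0.0849
```

Run:
```python
from h import *
s,R=st();print(s['clock'],s['qpos'],s['position'],R,s['contact_force'])
for n in("wrist",):
    W=cam(n)
    np.savez("w1.npz",**W)
    cv2.imwrite(f"pics/{n}1.png",vision.get_image(n)[:,:,::-1])
print(proj(W,[.5985,.031,.138]))
```

```text
2.15 [-5.50326724e-02  2.97591341e-01  1.47466856e+00  6.59482705e-04
  1.37043195e+00  1.23277178e+00] [0.587865   0.03724444 0.40428004] [[ 2.79102869e-01 -1.06193890e-03  9.60260621e-01]
 [-9.60260714e-01  7.05769444e-04  2.79103676e-01]
 [-9.74113656e-04 -9.99999187e-01 -8.22755932e-04]] [-0.43897896 -0.99321516 -0.51004791]
[291.27598805 203.18147408]
```

View pics/wrist1.png

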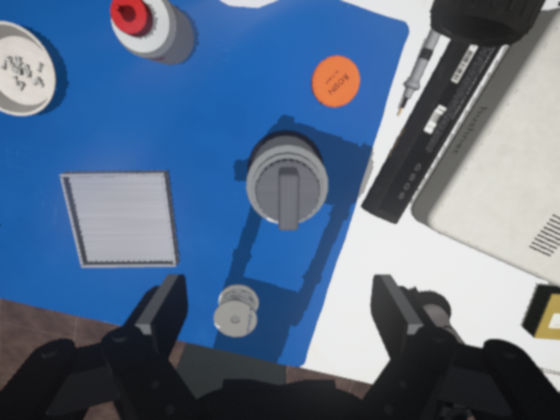

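Run:
```python
from h import *
t=cv2.imread("pics/wrist1.png")
a=cv2.resize(t[120:240,235:335],None,fx=4,fy=4,interpolation=cv2.INTER_CUBIC)
b=cv2.resize(t[155:280,50:190],None,fx=2.6,fy=2.6,interpolation=cv2.INTER_CUBIC)
b=cv2.copyMakeBorder(b,0,a.shape[0]-b.shape[0],0,0,cv2.BORDER_CONSTANT)
cv2.imwrite("pics/c4.png",np.hstack([a,b]))
```

```text
(no output)
```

View pics/c4.png

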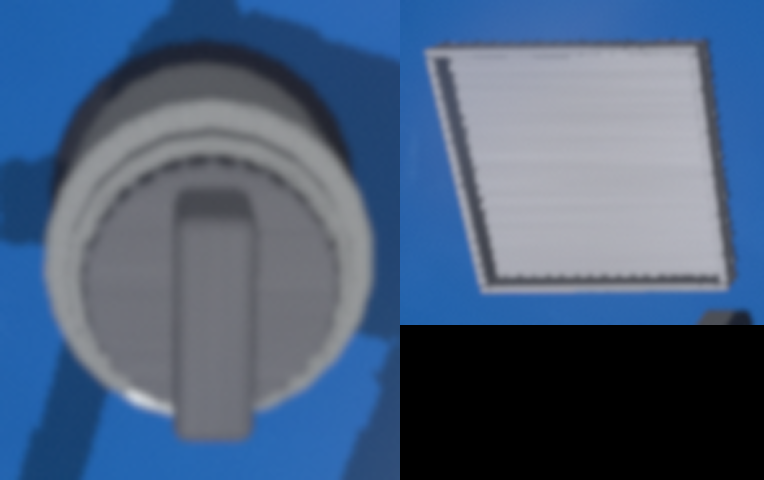

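Run:
```python
from h import *
np.set_printoptions(precision=4,suppress=True)
W=np.load("w1.npz"); W={k:W[k] for k in W}
g=lambda u,v:(u/4+235-.4,v/4+120-.4)
C=np.array([onz(W,*g(u,v),.138) for u,v in((177,218),(254,218),(251,440),(177,440))]);print(C,C.mean(0)); d=(C[0]+C[1]-C[2]-C[3])/2;print(np.linalg.norm(d),np.degrees(np.arctan2(d[1],d[0])))
print('flange',onz(W,*g(210,284),.107))
D=np.array([onz(W,(u-400)/2.6+50-.3,v/2.6+155-.3,.014) for u,v in((428,47),(706,40),(733,287),(484,291))]);print(D,D.mean(0))
s,R=st();
z=R[:,2];print('tool z yaw',np.degrees(np.arctan2(z[1],z[0])))
```

```text
[[0.6176 0.0465 0.138 ]
 [0.6216 0.0327 0.138 ]
 [0.5789 0.02   0.138 ]
 [0.5748 0.0341 0.138 ]] [0.5983 0.0333 0.138 ]
0.04456015144327027 16.35433858413292
flange [0.5992 0.0338 0.107 ]
[[0.5236 0.2775 0.014 ]
 [0.5606 0.1614 0.014 ]
 [0.4446 0.1283 0.014 ]
 [0.4088 0.2435 0.014 ]] [0.4844 0.2027 0.014 ]
tool z yaw 16.16983147291731
```

Call:
arm_command(increments=[0, 0.003, 0, 0.7, 1.5, 0.9, 0.4, 0, 0, 0, 0, 3, 0, 0.4, 0, 0, 0, 0, 2.5, 0, 0.4, 0, 0, 0, 0, 1, 0, 0.4])

```text
clock: 2.7
position: [0.5979, 0.0292, 0.3223]
ee_rot: [-0.563, 0.565, -0.428, 0.426]
contact_force: [0.2, 0.5, 0.4]
width: 0.0509
```

Run:
```python
from h import *
s,R=st();print(s['clock'],s['position'],R,s['width'])
W=cam('wrist');np.savez("w2.npz",**W)
a=vision.get_image('wrist')[:,:,::-1];b=vision.get_image('side')[:,:,::-1]
b=cv2.resize(b[0:300,180:480],None,fx=1.4,fy=1.4)
cv2.imwrite(f"pics/m2.png",np.hstack([a[:, 150:500],b]))
```

```text
2.7 [0.59792172 0.02922355 0.3222835 ] [[ 2.71001896e-01 -4.00516588e-03  9.62570481e-01]
 [-9.62578304e-01 -9.81572148e-05  2.71003690e-01]
 [-9.90931493e-04 -9.99991974e-01 -3.88188657e-03]] 0.0508550438845133
```

View pics/m2.png

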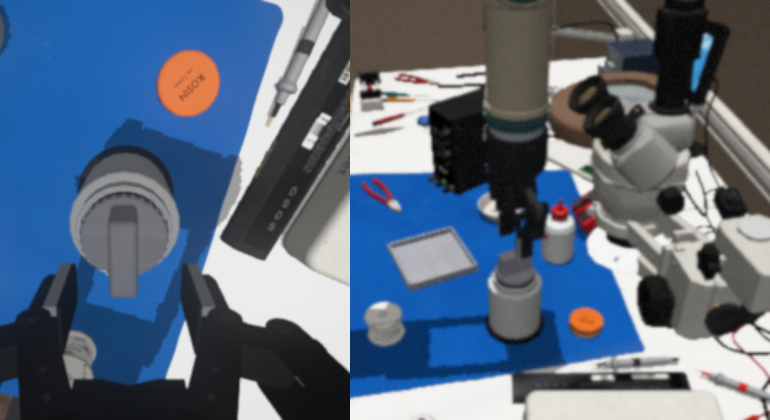

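Run:
```python
from h import *
t=cv2.imread("pics/m2.png")
cv2.imwrite("pics/c5.png",cv2.resize(t[140:310,60:190],None,fx=3.5,fy=3.5,interpolation=cv2.INTER_CUBIC))
```

```text
(no output)
```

View pics/c5.png

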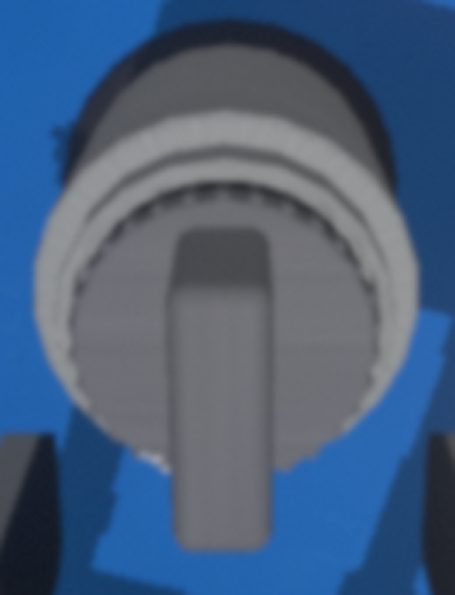

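Run:
```python
from h import *
np.set_printoptions(precision=4,suppress=True)
W=np.load("w2.npz"); W={k:W[k] for k in W}
g=lambda u,v:(u/3.5+210-.4,v/3.5+140-.4)
C=np.array([onz(W,*g(u,v),.138) for u,v in((168,290),(271,290),(271,549),(174,549))]);print(C,C.mean(0)); d=(C[0]+C[1]-C[2]-C[3])/2;print(np.linalg.norm(d),np.degrees(np.arctan2(d[1],d[0])))
print('flange',onz(W,*g(226,325),.107))
s,R=st();c=C.mean(0)
z=R[:,2];print('yaw',np.degrees(np.arctan2(z[1],z[0])),s['position'])
gp=s['position']+R@[0,.155,0];print('grasp',gp,R.T@(np.array([c[0],c[1],.130])-gp))
```

```text
[[0.6175 0.0465 0.138 ]
 [0.6216 0.0321 0.138 ]
 [0.5793 0.0198 0.138 ]
 [0.5751 0.0346 0.138 ]] [0.5984 0.0333 0.138 ]
0.04405548607555047 15.935911844023362
flange [0.6017 0.0339 0.107 ]
yaw 15.740722380723682 [0.5983 0.0296 0.3232]
grasp [0.5979 0.0296 0.1682] [-0.0034  0.0382  0.0016]
```

Call:
arm_command(increments=[0, -0.004, 0, -0.35, 1.0, 0.15, 0.4, 0, 0, 0, 0, 1.5, 0, 0.4, 0, 0, 0, 0, 1.0, 0, 0.4, 0, 0, 0, 0, 0.3, 0, 0.4, 0, 0, 0, 0, 0, 0, 0.4])

```text
clock: 3.42
position: [0.5992, 0.0342, 0.2864]
ee_rot: [-0.565, 0.565, -0.425, 0.425]
contact_force: [0.0, -0.4, 0.4]
width: 0.0512
```

Run:
```python
from h import *
np.set_printoptions(precision=4,suppress=True)
s,R=st()
z=R[:,2];print('yaw',np.degrees(np.arctan2(z[1],z[0])),s['position'],R[:,1],s['contact_force'])
print(s['position']+R@[0,.155,0])
a=vision.get_image('wrist')[:,:,::-1]
cv2.imwrite(f"pics/w3.png",a)
```

```text
yaw 16.037648250085766 [0.5992 0.0342 0.2864] [-0.0003 -0.0001 -1.    ] [ 0.036  -0.4461  0.4481]
[0.5992 0.0342 0.1314]
```

View pics/w3.png

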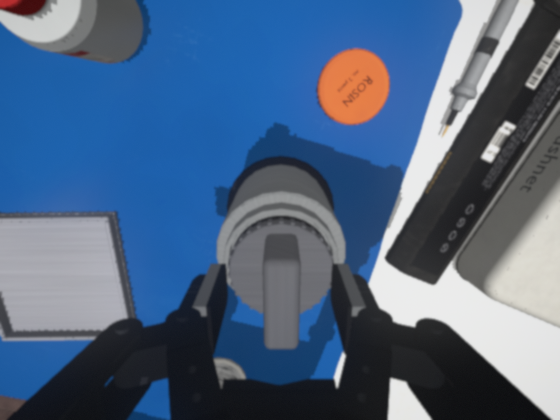

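The wing (columns 262–300) lies midway between the pads (222, 338). Closing.

Call:
arm_command(increments=[0, 0, 0, 0, 0, 0, 1, 0, 0, 0, 0, 0, 0, 1, 0, 0, 0, 0, 0, 0, 1, 0, 0, 0, 0, 0, 0, 1, 0, 0, 0, 0, 0, 0, 1], grip_force=100)

```text
clock: 4.1
position: [0.5994, 0.0341, 0.2873]
ee_rot: [0.565, -0.565, 0.425, -0.426]
contact_force: [-0.2, -1.1, 6.0]
width: 0.014
```

Run:
```python
from h import *
np.set_printoptions(precision=4,suppress=True)
s,R=st()
print(s['position'],R[:,1],s['contact_force'],s['moment'],s['width'])
a=vision.get_image('wrist')[:,:,::-1]
cv2.imwrite(f"pics/w4.png",a)
s,R=st();print(s['contact_force'],s['width'])
```

```text
[0.5994 0.0341 0.2873] [ 0.0012 -0.0005 -1.    ] [-0.1934 -1.0779  6.0078] [-0.182   0.0747 -0.0057] 0.013988806553270536
[-0.4163 -1.0554  5.2342] 0.013872237196780695
```

View pics/w4.png

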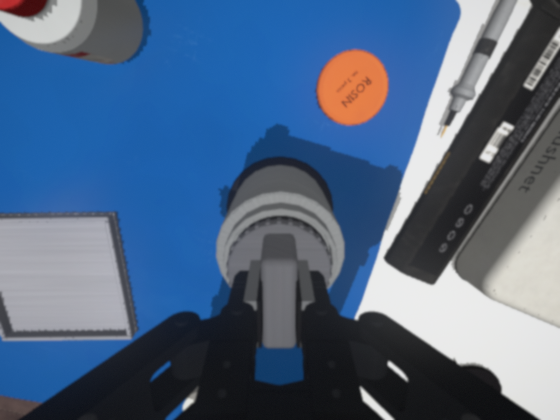

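Call:
arm_command(increments=[0, 0, 0, 0, 0.3, 0, 1, 0, 0, 0, 0, 0.3, 0, 1, 0, 0, 0, 0, 0.2, 0, 1, 0, 0, 0, 0, 0, 0, 1])

```text
clock: 4.65
position: [0.5993, 0.0341, 0.2801]
ee_rot: [0.565, -0.565, 0.425, -0.426]
contact_force: [-1.5, -0.9, 10.5]
width: 0.0142
```

Run:
```python
from h import *
np.set_printoptions(precision=4,suppress=True)
for i in range(2):
    s,R=st()
    print(s['position'],R[:,1],s['contact_force'],s['moment'],s['width'])
    a=vision.get_image('wrist')[:,:,::-1]
cv2.imwrite(f"pics/w5.png",a)
```

```text
[0.5993 0.0341 0.2801] [ 0.0015 -0.0006 -1.    ] [-1.5169 -0.9205 10.4759] [-0.21    0.4353  0.0195] 0.014196042733520884
[0.5994 0.0341 0.2802] [ 0.0016 -0.0006 -1.    ] [-0.8632 -0.1076  9.5911] [-0.206   0.3704 -0.0012] 0.014336162906814899
```

View pics/w5.png

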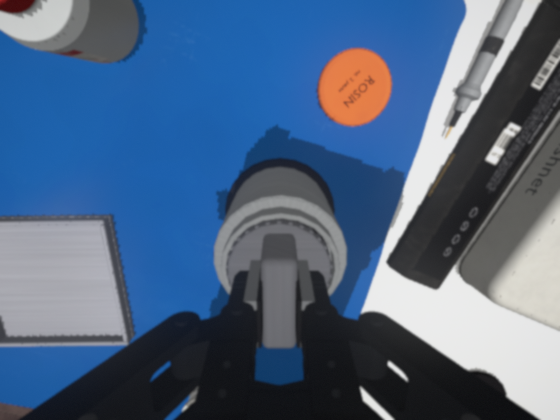

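Call:
arm_command(increments=[0, 0, 0, 0, 0.1, 0, 1, 0, 0, 0, 0, 0, 0, 1])

```text
clock: 5.0
position: [0.5993, 0.0341, 0.2793]
ee_rot: [0.565, -0.565, 0.425, -0.426]
contact_force: [-1.9, -1.3, 11.1]
width: 0.0142
```

Call:
arm_command(increments=[0, -0.06, 0, 0, 0, 0, 1, 0, -0.09, 0, 0, 0, 0, 1, 0, -0.09, 0, 0, 0, 0, 1, 0, 0, 0, 0, 0, 0, 1])

```text
clock: 5.5
position: [0.5998, 0.0344, 0.2795]
ee_rot: [0.613, -0.611, 0.354, -0.355]
contact_force: [0.0, 1.1, 11.1]
width: 0.014
```

Run:
```python
from h import *
np.set_printoptions(precision=4,suppress=True)
s,R=st()
z=R[:,2];print('yaw',np.degrees(np.arctan2(z[1],z[0])),s['position'],R[:,1],s['contact_force'],s['moment'],s['width'])
a=vision.get_image('wrist')[:,:,::-1]
cv2.imwrite(f"pics/w6.png",a)
```

```text
yaw 29.82047349827872 [0.5998 0.0344 0.2795] [ 0.0034  0.0004 -1.    ] [ 0.0228  1.1358 11.0881] [0.0308 0.2559 0.16  ] 0.014036703922854069
```

View pics/w6.png

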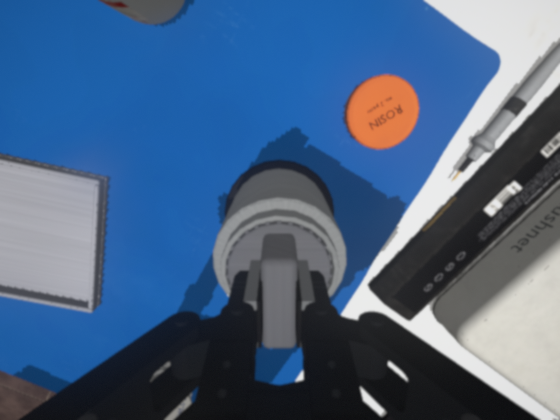

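Call:
arm_command(increments=[0, -0.09, 0, 0, 0, 0, 1, 0, -0.09, 0, 0, 0, 0, 1, 0, -0.09, 0, 0, 0, 0, 1, 0, -0.09, 0, 0, 0, 0, 1, 0, -0.09, 0, 0, 0, 0, 1, 0, -0.09, 0, 0, 0, 0, 1, 0, -0.09, 0, 0, 0, 0, 1, 0, -0.09, 0, 0, 0, 0, 1])

```text
clock: 6.55
position: [0.5997, 0.0344, 0.2795]
ee_rot: [0.698, -0.697, 0.115, -0.117]
contact_force: [-1.1, -0.3, 11.8]
width: 0.0142
```

Call:
arm_command(increments=[0, -0.06, 0, 0, 0, 0, 1, 0, -0.03, 0, 0, 0, 0, 1, 0, 0, 0, 0, 0, 0, 1])

```text
clock: 6.92
position: [0.5996, 0.0345, 0.2795]
ee_rot: [0.702, -0.702, 0.084, -0.086]
contact_force: [-0.6, 0.7, 11.2]
width: 0.014
```

Run:
```python
from h import *
np.set_printoptions(precision=4,suppress=True)
s,R=st()
z=R[:,2];print('yaw',np.degrees(np.arctan2(z[1],z[0])),s['position'],R[:,1],s['contact_force'],s['moment'],s['width'],s['qpos'])
a=vision.get_image('wrist')[:,:,::-1]
cv2.imwrite(f"pics/w7.png",a)
```

```text
yaw 76.18478312342769 [0.5996 0.0345 0.2795] [ 0.0027  0.0005 -1.    ] [-0.6179  0.7001 11.1742] [ 0.036   0.3917 -0.0215] 0.014012653974202469 [-0.0586  0.4052  1.6367  0.0007  1.0971  0.1822]
```

View pics/w7.png

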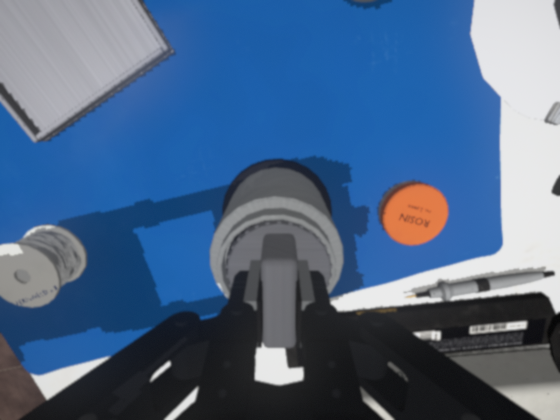

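Call:
arm_command(increments=[0, -0.02, 0, 0, 0, 0, 1, 0, -0.02, 0, 0, 0, 0, 1, 0, 0, 0, 0, 0, 0, 1])

```text
clock: 7.35
position: [0.5993, 0.0345, 0.2795]
ee_rot: [0.704, -0.703, 0.07, -0.072]
contact_force: [-1.9, 0.4, 11.2]
width: 0.0139
```

Run:
```python
from h import *
np.set_printoptions(precision=4,suppress=True)
s,R=st()
z=R[:,2];print('yaw',np.degrees(np.arctan2(z[1],z[0])),s['position'],R[:,1],s['contact_force'],s['moment'],s['width'],s['qpos'])
```

```text
yaw 78.46020518834113 [0.5993 0.0345 0.2795] [ 0.0018  0.0006 -1.    ] [-1.8733  0.4125 11.1951] [ 0.0507  0.468  -0.114 ] 0.01388148054544193 [-0.0586  0.405   1.637   0.0007  1.0978  0.1424]
```

Call:
arm_command(increments=[0, 0.02, 0, 0, 0, 0, 1, 0, 0, 0, 0, -0.4, 0, 1, 0, 0, 0, 0, -0.6, 0, 1, 0, 0, 0, 0, -0.6, 0, 1, 0, 0, 0, 0, 0, 0, 1])

```text
clock: 7.98
position: [0.599, 0.0343, 0.2933]
ee_rot: [0.703, -0.703, 0.078, -0.078]
contact_force: [-0.8, -0.1, -1.5]
width: 0.0143
```

Run:
```python
from h import *
np.set_printoptions(precision=4,suppress=True)
s,R=st()
z=R[:,2];print('yaw',np.degrees(np.arctan2(z[1],z[0])),s['position'],R[:,1],s['contact_force'],s['moment'],s['width'])
a=vision.get_image('wrist')[:,:,::-1]
cv2.imwrite(f"pics/w8.png",a)
```

```text
yaw 77.33657221565397 [0.599  0.0343 0.2933] [-0.0008  0.0002 -1.    ] [-0.8133 -0.0662 -1.5475] [ 0.0413  0.     -0.0205] 0.014340549700538151
```

View pics/w8.png

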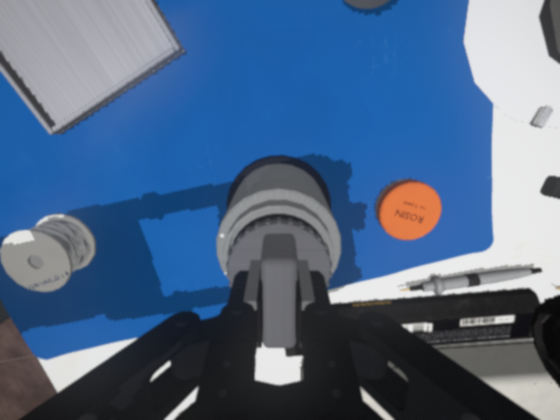

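Call:
arm_command(increments=[0, 0, 0, 0, -1.5, 0, 1, 0, 0, 0, 0, -3, 0, 1, 0, 0, 0, 0, -2, 0, 1, 0, 0, 0, 0, -0.5, 0, 1, 0, 0, 0, -1.2, 0, 1.1, 1, 0, 0, 0, -2.4, 0, 2.3, 1, 0, 0, 0, -2.5, 0, 2.4, 1, 0, 0, 0, -2.5, 0, 2.4, 1])

```text
clock: 9.02
position: [0.5314, 0.1345, 0.3623]
ee_rot: [-0.703, 0.703, -0.079, 0.077]
contact_force: [-0.1, 0.3, -2.1]
width: 0.014
```

Call:
arm_command(increments=[0, 0, 0, -2.5, 0, 2.4, 1, 0, 0, 0, -2.4, 0, 2.3, 1, 0, 0, 0, -1.4, 0, 1.1, 1, 0, 0, 0, 0, 0, 0, 1])

```text
clock: 9.52
position: [0.4834, 0.2042, 0.3632]
ee_rot: [-0.703, 0.703, -0.078, 0.077]
contact_force: [-1.5, -0.9, -1.3]
width: 0.0141
```

Run:
```python
from h import *
np.set_printoptions(precision=4,suppress=True)
s,R=st()
z=R[:,2];print('yaw',np.degrees(np.arctan2(z[1],z[0])),s['position'],R[:,1],s['contact_force'],s['moment'],s['width'])
print(R.T@(np.array([.4845,.203,.2163])-s['position']))
a=vision.get_image('side')[:,:,::-1]
W=cam('wrist');np.savez("w9.npz",**W);b=vision.get_image('wrist')[:,:,::-1]
cv2.imwrite(f"pics/w9.png",np.hstack([cv2.resize(a[50:350,150:400],None,fx=1.4,fy=1.4),b[:,:400]]))
```

```text
yaw 77.46570962278105 [0.4834 0.2042 0.3632] [-0.0013 -0.0007 -1.    ] [-1.4777 -0.8539 -1.3428] [-0.0387 -0.0028 -0.01  ] 0.01407035758749453
[ 0.0015  0.1469 -0.0008]
```

View pics/w9.png

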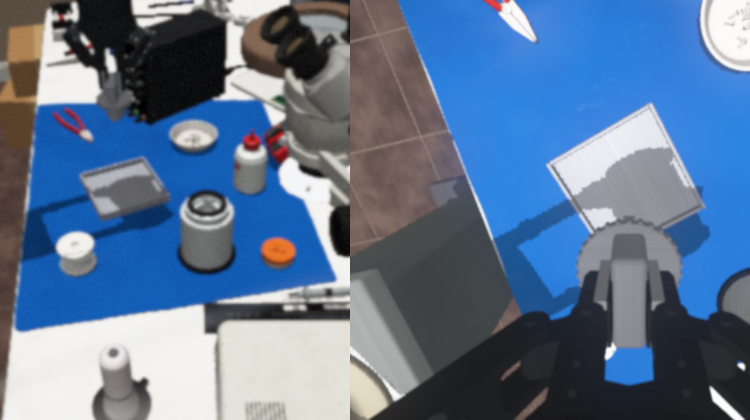

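Call:
arm_command(increments=[0, 0, 0, 0.1, 1.5, -0.8, 1, 0, 0, 0, 0, 3.5, 0, 1, 0, 0, 0, 0, 4, 0, 1, 0, 0, 0, 0, 3, 0, 1, 0, 0, 0, 0, 1.7, 0, 1, 0, 0, 0, 0, 0.4, 0, 1, 0, 0, 0, 0, 0, 0, 1])

```text
clock: 10.5
position: [0.4845, 0.1949, 0.2229]
ee_rot: [-0.703, 0.703, -0.078, 0.079]
contact_force: [-0.2, -0.2, -1.0]
width: 0.0141
```

Call:
arm_command(increments=[0, 0, 0, 0, 0.3, 0, 1, 0, 0, 0, 0, 0.2, 0, 1, 0, 0, 0, 0, 0, 0, 1])

```text
clock: 10.88
position: [0.4837, 0.1955, 0.2179]
ee_rot: [0.703, -0.703, 0.078, -0.078]
contact_force: [-0.5, -0.7, -2.6]
width: 0.014
```

Call:
arm_command(increments=[0, 0, 0, 0, 0.1, 0, 1, 0, 0, 0, 0, 0.05, 0, 1, 0, 0, 0, 0, 0, 0, 1])

```text
clock: 11.25
position: [0.4837, 0.1955, 0.2164]
ee_rot: [-0.703, 0.703, -0.078, 0.078]
contact_force: [-0.4, 0.4, 1.3]
width: 0.0142
```

Call:
arm_command(increments=[0, 0, 0, 0, 0.05, 0, 1, 0, 0, 0, 0, 0, 0, 0.75, 0, 0, 0, 0, 0, 0, 0.5, 0, 0, 0, 0, 0, 0, 0.4, 0, 0, 0, 0, 0, 0, 0.4])

```text
clock: 11.88
position: [0.4838, 0.1954, 0.2156]
ee_rot: [-0.703, 0.703, -0.078, 0.078]
contact_force: [-0.3, 0.1, -0.1]
width: 0.051
```

Run:
```python
from h import *
s,R=st();print(s['position'],s['width'],s['contact_force'])
b=vision.get_image('wrist')[:,:,::-1]
cv2.imwrite(f"pics/w10.png",b)
```

```text
[0.48375576 0.19543157 0.21556836] 0.05103403100998287 [-0.34911633  0.10809005 -0.08710207]
```

View pics/w10.png

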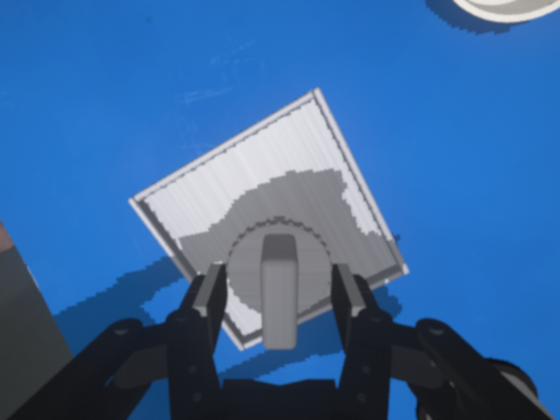

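Call:
arm_command(increments=[0, 0, 0, 0, -2, 0, 0.4, 0, 0, 0, 0, -4, 0, 0.2, 0, 0, 0, 0, -4, 0, 0, 0, 0, 0, 0, -3, 0, 0, 0, 0, 0, 0, -1, 0, 0, 0, 0, 0, 0.4, 0, -2.5, 0, 0, 0, 0, 0.8, 0, -5, 0, 0, 0, 0, 0.8, 0, -5, 0])

```text
clock: 12.92
position: [0.4753, 0.0681, 0.3545]
ee_rot: [-0.703, 0.703, -0.078, 0.077]
contact_force: [0.5, -0.5, 0.2]
width: 0.0854
```

Call:
arm_command(increments=[0, 0, 0, 0.8, 0, -5, 0, 0, 0, 0, 0.8, 0, -5, 0, 0, 0, 0, 0.8, 0, -5, 0, 0, 0, 0, 0.8, 0, -5, 0, 0, 0, 0, 0.8, 0, -5, 0, 0, 0, 0, 0.3, 0, -2.4, 0, 0, 0, 0, 0, 0, 0, 0, 0, 0, 0, 0, 0, 0, 0])

```text
clock: 13.92
position: [0.4575, -0.2069, 0.3548]
ee_rot: [0.703, -0.702, 0.079, -0.077]
contact_force: [0.2, 0.4, 0.0]
width: 0.0854
```

Run:
```python
from h import *
s,R=st();print(s['position'],R,s['width'],s['contact_force'])
W=cam('wrist');np.savez("w11.npz",**W)
b=vision.get_image('wrist')[:,:,::-1]
cv2.imwrite(f"pics/w11.png",b)
b=vision.get_image('top')[:,:,::-1]
cv2.imwrite(f"pics/t11.png",b)
```

```text
[ 0.4574768  -0.20693632  0.35483473] [[ 0.97566161 -0.00155987  0.21927606]
 [-0.2192734   0.00171283  0.97566195]
 [-0.00189749 -0.99999732  0.0013291 ]] 0.08535353215937673 [0.23567519 0.38862877 0.02798622]
```

View pics/w11.png

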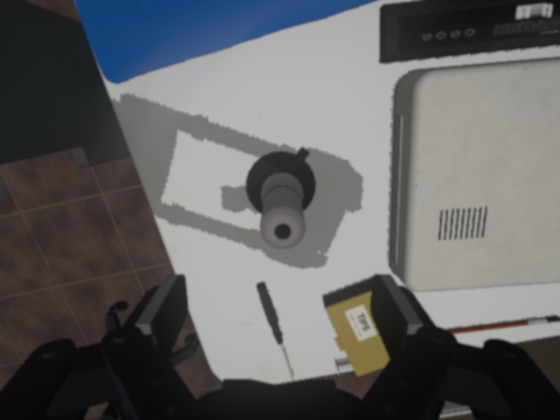

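View pics/t11.png

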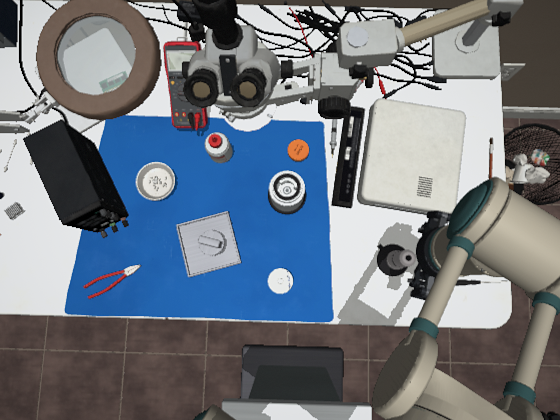

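Run:
```python
from h import *
t=cv2.imread("pics/w11.png");cv2.imwrite("pics/c6.png",cv2.resize(t[140:260,230:330],None,fx=4.5,fy=4.5,interpolation=cv2.INTER_CUBIC))
t=cv2.imread("pics/t11.png");cv2.imwrite("pics/c7.png",cv2.resize(t[160:220,260:320],None,fx=8,fy=8,interpolation=cv2.INTER_CUBIC))
```

View pics/c6.png

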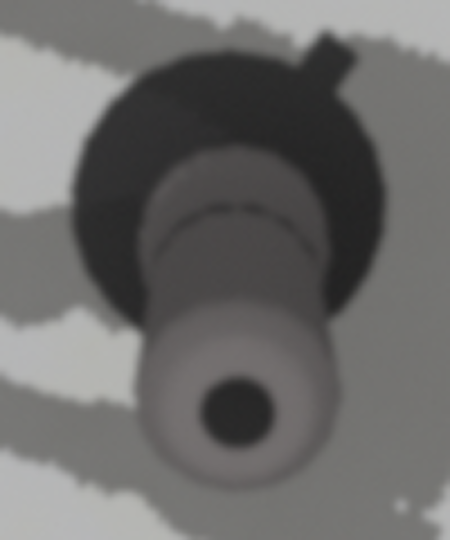

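View pics/c7.png

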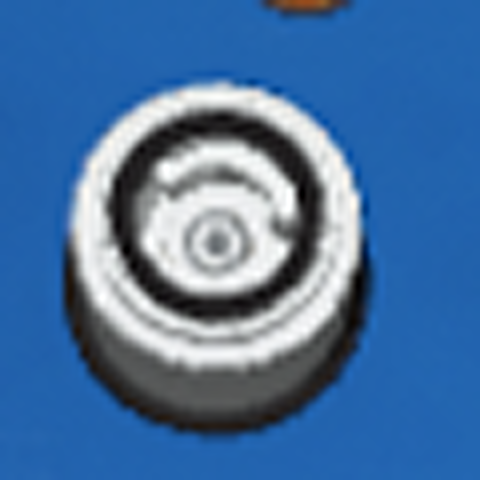

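Run:
```python
from h import *
np.set_printoptions(precision=4,suppress=True)
W=np.load("w11.npz"); W={k:W[k] for k in W};T=cam('top')
g=lambda u,v:(u/4.5+230-.4,v/4.5+140-.4)
print('reader top',onz(W,*g(237,412),.112),'pad',onz(W,*g(229,201),.006))
# pad ellipse fit
im=cv2.imread("pics/w11.png");V=im.max(2)
m=(V<62).astype(np.uint8);m[:, :235]=0;m[:,325:]=0;m[:140]=0;m[225:]=0
c=max(cv2.findContours(m,0,2)[0],key=cv2.contourArea).reshape(-1,2)
P=np.array([onz(W,u,v,.006)[:2] for u,v in c])
# robust circle r=.036
from scipy.optimize import least_squares
r=least_squares(lambda q:np.linalg.norm(P-q,axis=1)-.036,[.459,-.208],loss='soft_l1',f_scale=.0008);print('pad fit',r.x,np.median(abs(r.fun)),len(P))
g8=lambda u,v:(u/8+260-.4,v/8+160-.4)
print('ring',onz(T,*g8(217,214),.102),'ind',onz(T,*g8(217,240),.0615))
s,R=st();print('grasp now',s['position']+R@[0,.155,0])
# foot outline
print('foot',)
```

```text
reader top [ 0.4581 -0.2112  0.112 ] pad [ 0.4588 -0.2033  0.006 ]
pad fit [ 0.4592 -0.2068] 0.003089808576512712 131
ring [0.5985 0.0331 0.102 ] ind [0.5996 0.0331 0.0615]
grasp now [ 0.4575 -0.2064  0.2003]
foot
```

Run:
```python
from h import *
np.set_printoptions(precision=2,suppress=True)
W=np.load("w11.npz"); W={k:W[k] for k in W};T=cam('top')
a=np.linspace(0,2*np.pi,200)
def circ(c,x,y,z,r,f): 
    P=np.array([proj(c,[x+r*np.cos(t),y+r*np.sin(t),z]) for t in a]); P=f(P); return P.min(0),P.max(0)
f=lambda P:(P-[229.6,139.6])*4.5
for y in(-.203,-.206,-.209): print(y,'pad6',*circ(W,.459,y,.006,.036,f),'pad0',*circ(W,.459,y,0,.036,f))
for y in(-.205,-.21): print(y,'foot20',*circ(W,.459,y,.020,.021,f),'body95',*circ(W,.459,y,.1,.017,f),'band',*circ(W,.459,y,.046,.0172,f))
f=lambda P:(P-[369.6,229.6])*4
for y in(-.203,-.206,-.209): print(y,'top pad6',*circ(T,.459,y,.006,.036,f))
for y in(-.205,-.21): print(y,'top foot20',*circ(T,.459,y,.020,.021,f),'body95',*circ(T,.459,y,.1,.017,f))
```

```text
-0.203 pad6 [69.79 38.21] [389.3  349.54] pad0 [72.46 34.49] [386.51 340.94]
-0.206 pad6 [73.15 51.75] [391.74 361.3 ] pad0 [75.75 47.81] [388.91 352.53]
-0.209 pad6 [76.48 65.22] [394.16 373.  ] pad0 [79.02 61.05] [391.3  364.06]
-0.205 foot20 [134.76 127.93] [328.55 315.64] body95 [130.14 249.9 ] [336.79 444.31] band [146.04 173.07] [318.23 338.57]
-0.21 foot20 [140.24 150.58] [333.07 336.42] body95 [137.37 278.91] [342.68 470.79] band [151.91 197.32] [323.19 361.04]
-0.203 top pad6 [23.27 55.5 ] [153.86 186.57]
-0.206 top pad6 [28.71 55.65] [159.3  186.73]
-0.209 top pad6 [34.15 55.8 ] [164.75 186.89]
-0.205 top foot20 [59.52 81.11] [136.78 158.64] body95 [101.79  79.32] [169.81 147.53]
-0.21 top foot20 [68.72 81.37] [145.98 158.91] body95 [111.79  79.6 ] [179.82 147.82]
```

Call:
arm_command(increments=[0, 0, 0, 0.15, 2, -0.3, 0, 0, 0, 0, 0, 4, 0, 0, 0, 0, 0, 0, 3, 0, 0, 0, 0, 0, 0, 2, 0, 0, 0, 0, 0, 0, 1, 0, 0, 0, 0, 0, 0, 0, 0, 0], grip_force=50)

```text
clock: 14.78
position: [0.4586, -0.2103, 0.2354]
ee_rot: [0.703, -0.703, 0.078, -0.077]
contact_force: [-0.2, -0.7, 0.8]
width: 0.0852
```

Run:
```python
from h import *
s,R=st();print(s['position'],s['position']+R@[0,.155,0],R,s['width'],s['contact_force'])
b=vision.get_image('wrist')[:,:,::-1]
cv2.imwrite(f"pics/w12.png",b)
```

```text
[ 0.45859621 -0.21027075  0.23544884] [ 0.45847351 -0.21018845  0.08044892] [[ 9.75896121e-01 -7.91616344e-04  2.18234129e-01]
 [-2.18233757e-01  5.30994705e-04  9.75896381e-01]
 [-8.88416692e-04 -9.99999546e-01  3.45438264e-04]] 0.08522516355161085 [-0.21685216 -0.66787698  0.79093877]
```

View pics/w12.png

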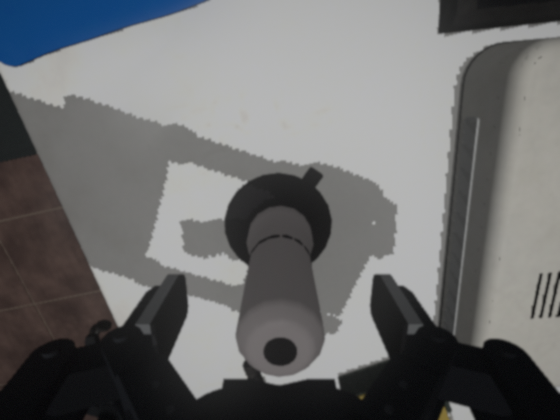

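The reader (column 280) is central between the pads (187, 372). Closing.

Call:
arm_command(increments=[0, 0, 0, 0, 0, 0, 0.4, 0, 0, 0, 0, 0, 0, 1, 0, 0, 0, 0, 0, 0, 1, 0, 0, 0, 0, 0, 0, 1, 0, 0, 0, 0, 0, 0, 1])

```text
clock: 15.45
position: [0.4587, -0.2111, 0.2364]
ee_rot: [-0.703, 0.703, -0.078, 0.078]
contact_force: [-0.6, 0.6, 6.3]
width: 0.0328
```

Call:
arm_command(increments=[0, 0, 0, 0, -1, 0, 1, 0, 0, 0, 0, -3, 0, 1, 0, 0, 0, 0, -5, 0, 1, 0, 0, 0, 0, -4, 0, 1, 0, 0, 0, 0, -2, 0, 1, 0, 0, 0, 0, 0, 0, 1])

```text
clock: 16.2
position: [0.4587, -0.211, 0.3874]
ee_rot: [-0.702, 0.703, -0.077, 0.079]
contact_force: [0.8, -0.1, -0.5]
width: 0.033
```

Run:
```python
from h import *
s,R=st();print(s['position'],R,s['width'],s['contact_force'],s['moment'])
W=cam('wrist');np.savez("w13.npz",**W)
b=vision.get_image('wrist')[:,:,::-1]
cv2.imwrite(f"pics/w13.png",b)
b=vision.get_image('side')[:,:,::-1]
cv2.imwrite(f"pics/s13.png",b)
```

```text
[ 0.45874116 -0.21102872  0.387426  ] [[ 0.97568322  0.00332908  0.21916013]
 [-0.21915358 -0.00222474  0.97568784]
 [ 0.00373572 -0.99999198 -0.00144106]] 0.0329511471445563 [ 0.76796487 -0.10296823 -0.53159687] [-0.00693779  0.00345105  0.05103492]
```

View pics/w13.png

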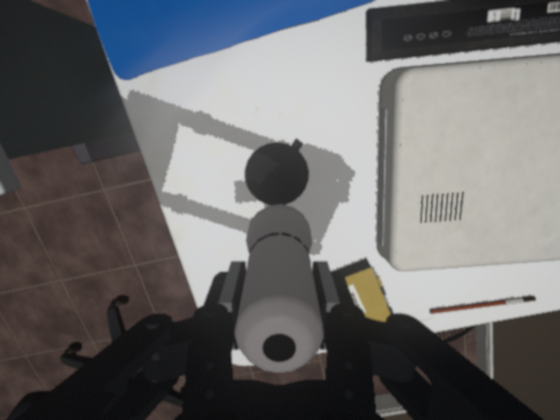

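View pics/s13.png

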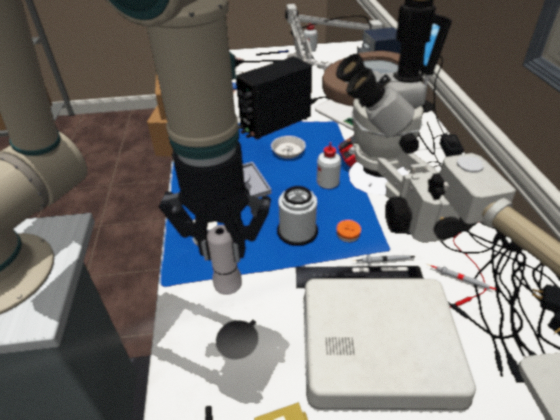

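Call:
arm_command(increments=[0, 0, 0, 0.7, 0, 2.2, 1, 0, 0, 0, 1.4, 0, 4.5, 1, 0, 0, 0, 1.4, 0, 4.5, 1, 0, 0, 0, 1.4, 0, 4.5, 1, 0, 0, 0, 1.4, 0, 4.5, 1, 0, 0, 0, 1.4, 0, 4.5, 1, 0, 0, 0, 0.7, 0, 2.1, 1, 0, 0, 0, 0, 0, 0, 1])

```text
clock: 17.3
position: [0.5995, 0.033, 0.3841]
ee_rot: [-0.703, 0.703, -0.078, 0.076]
contact_force: [-0.1, 0.4, -0.9]
width: 0.0328
```

Run:
```python
from h import *
np.set_printoptions(precision=4,suppress=True)
s,R=st();print(s['clock'],s['position'],R,s['width'],s['contact_force'],s['moment'])
L=s['position']+R@[0,.2304,.001];print('lens',L, R.T@(np.array([.599,.0335,.123])-L))
b=vision.get_image('wrist')[:,:,::-1]
cv2.imwrite(f"pics/w14.png",b)
```

```text
17.3 [0.5995 0.033  0.3841] [[ 0.9761 -0.0029  0.2172]
 [-0.2172 -0.0004  0.9761]
 [-0.0028 -1.     -0.001 ]] 0.03278591787569083 [-0.1381  0.4146 -0.8618] [-0.029   0.0161 -0.0659]
lens [0.599  0.0339 0.1537] [ 0.0002  0.0307 -0.0004]
```

View pics/w14.png

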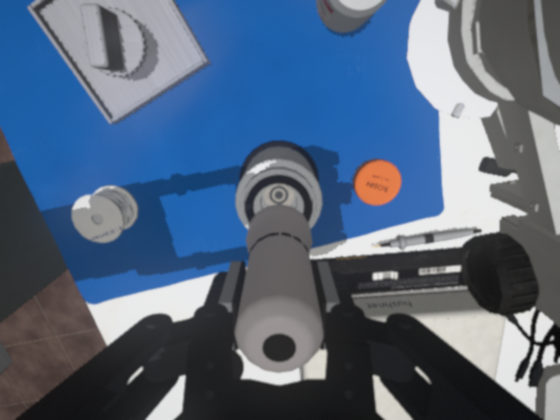

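Reader is over the canister (indicator at 279,195 just visible behind the foot). Lower 3.1 cm and hold for over 2 s.

Call:
arm_command(increments=[0, 0, 0, 0, 1, 0, 1, 0, 0, 0, 0, 1.3, 0, 1, 0, 0, 0, 0, 0.7, 0, 1, 0, 0, 0, 0, 0.1, 0, 1, 0, 0, 0, 0, 0, 0, 1, 0, 0, 0, 0, 0, 0, 1, 0, 0, 0, 0, 0, 0, 1])

```text
clock: 18.23
position: [0.5993, 0.0322, 0.355]
ee_rot: [-0.703, 0.703, -0.078, 0.078]
contact_force: [-0.7, 0.3, -0.7]
width: 0.0331
```

Run:
```python
from h import *
np.set_printoptions(precision=4,suppress=True)
s,R=st();print(s['clock'],s['position'],R[:,1],s['qd'],s['contact_force'])
L=s['position']+R@[0,.2304,.001];print('lens',L, R.T@(np.array([.599,.0335,.0615])-L))
a=vision.get_image('side')[:,:,::-1];b=vision.get_image('top')[:,:,::-1]
W=cam('side');print(proj(W,L),proj(W,[.599,.0335,.102]))
cv2.imwrite(f"pics/s15.png",np.hstack([cv2.resize(a[120:270,230:380],None,fx=2.6,fy=2.6),cv2.resize(b[130:280,200:350],None,fx=2.6,fy=2.6)]))
```

```text
18.225 [0.5993 0.0322 0.355 ] [ 0.0007 -0.0001 -1.    ] [ 0.0015  0.0004  0.0016  0.0018  0.0003 -0.0005] [-0.7287  0.2604 -0.6528]
lens [0.5997 0.0331 0.1246] [-0.0008  0.0631  0.0002]
[298.3961 184.2596] [297.9125 193.1749]
```

View pics/s15.png

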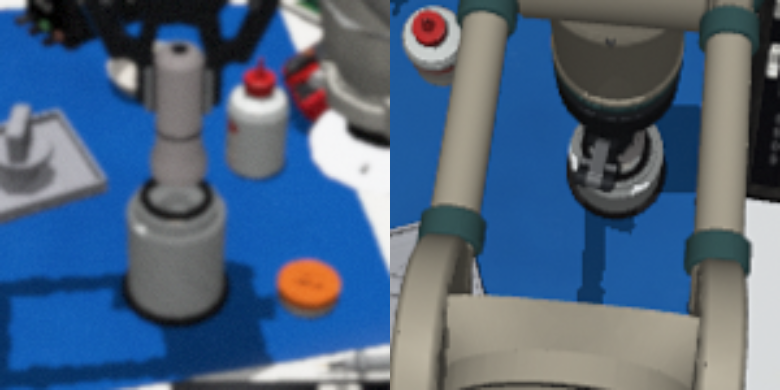

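The foot hangs over the mouth with a visible gap, 63 mm from the indicator and about 1 mm off its axis. Hold.

Call:
arm_command(increments=[0, 0, 0, 0, 0, 0, 1, 0, 0, 0, 0, 0, 0, 1, 0, 0, 0, 0, 0, 0, 1, 0, 0, 0, 0, 0, 0, 1, 0, 0, 0, 0, 0, 0, 1, 0, 0, 0, 0, 0, 0, 1, 0, 0, 0, 0, 0, 0, 1, 0, 0, 0, 0, 0, 0, 1])

```text
clock: 19.32
position: [0.5992, 0.0322, 0.3547]
ee_rot: [-0.703, 0.703, -0.078, 0.078]
contact_force: [0.6, 1.2, -1.3]
width: 0.033
```

Call:
arm_command(increments=[0, 0, 0, 0, 0, 0, 1, 0, 0, 0, 0, 0, 0, 1, 0, 0, 0, 0, 0, 0, 1, 0, 0, 0, 0, 0, 0, 1, 0, 0, 0, 0, 0, 0, 1, 0, 0, 0, 0, 0, 0, 1, 0, 0, 0, 0, 0, 0, 1, 0, 0, 0, 0, 0, 0, 1])

```text
clock: 20.32
position: [0.5992, 0.0321, 0.3547]
ee_rot: [-0.703, 0.703, -0.078, 0.078]
contact_force: [0.0, -0.5, -0.1]
width: 0.0327
```

Call:
arm_command(increments=[0, 0, 0, 0, 0, 0, 1, 0, 0, 0, 0, 0, 0, 1, 0, 0, 0, 0, 0, 0, 1, 0, 0, 0, 0, 0, 0, 1, 0, 0, 0, 0, 0, 0, 1, 0, 0, 0, 0, 0, 0, 1, 0, 0, 0, 0, 0, 0, 1, 0, 0, 0, 0, 0, 0, 1])

```text
clock: 21.32
position: [0.5992, 0.0321, 0.3547]
ee_rot: [-0.703, 0.703, -0.078, 0.078]
contact_force: [-0.5, 0.5, -1.0]
width: 0.0331
```

Run:
```python
from h import *
np.set_printoptions(precision=4,suppress=True)
W=np.load("w13.npz"); W={k:W[k] for k in W};S=cam('side')
def fit(fn,c,box,th):
    im=cv2.imread(fn).max(2);x0,y0,x1,y1=box
    m=np.zeros_like(im);m[y0:y1,x0:x1]=(im[y0:y1,x0:x1]<th)
    m=cv2.morphologyEx(m,cv2.MORPH_OPEN,cv2.getStructuringElement(2,(15,15)))
    k=max(cv2.findContours(m,0,1)[0],key=cv2.contourArea).reshape(-1,2)
    e=cv2.fitEllipse(k);print(fn,e,cv2.boundingRect(k))
    P=np.array([onz(c,u,v,.006)[:2] for u,v in k.astype(float)])
    lo,hi=P.min(0),P.max(0);print(' extents',lo,hi,'mid',(lo+hi)/2,hi-lo,'ell centre',onz(c,*e[0],.006))
    (x,y),r=cv2.minEnclosingCircle((P*1000).astype(np.float32));print(' circ',x,y,r)
fit("pics/w13.png",W,(235,130,325,215),62)
fit("pics/s13.png",S,(205,300,275,370),75)
t=cv2.imread("pics/w13.png");a=cv2.resize(t[125:245,225:325],None,fx=4,fy=4,interpolation=cv2.INTER_CUBIC)
t=cv2.imread("pics/s13.png");b=cv2.resize(t[300:370,200:280],None,fx=4,fy=4,interpolation=cv2.INTER_CUBIC)
cv2.imwrite("pics/c8.png",np.hstack([a,cv2.copyMakeBorder(b,0,200,0,0,cv2.BORDER_CONSTANT)]))
```

```text
pics/w13.png ((277.35858154296875, 174.16973876953125), (57.867515563964844, 60.659969329833984), 34.95387649536133) (248, 144, 60, 61)
 extents [ 0.4246 -0.239 ] [ 0.4923 -0.1717] mid [ 0.4585 -0.2054] [0.0677 0.0672] ell centre [ 0.4594 -0.2049  0.006 ]
 circ 458.9087829589844 -205.41064453125 34.5673942565918
pics/s13.png ((235.66595458984375, 331.7072448730469), (20.298587799072266, 38.00471496582031), 79.16925811767578) (218, 321, 37, 23)
 extents [ 0.4276 -0.2149] [ 0.4884 -0.1741] mid [ 0.458  -0.1945] [0.0607 0.0408] ell centre [ 0.4574 -0.1956  0.006 ]
 circ 458.00537109375 -199.0272216796875 30.68125343322754
```

View pics/c8.png

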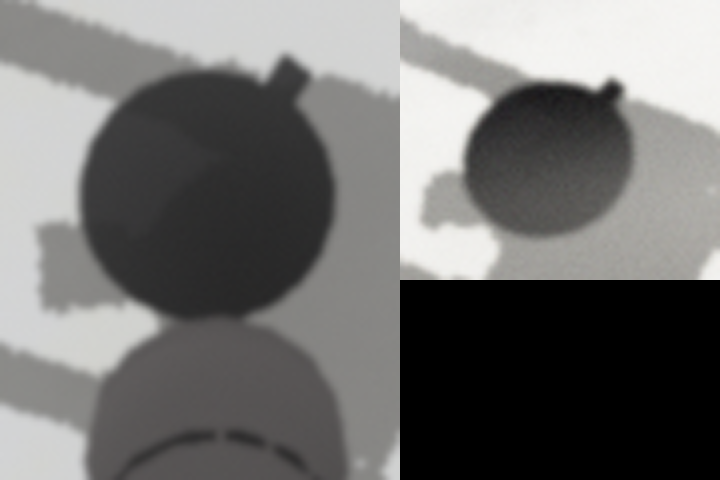

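Call:
arm_command(increments=[0, 0, 0, 0, -1, 0, 1, 0, 0, 0, 0, -2, 0, 1, 0, 0, 0, 0, -1, 0, 1])

```text
clock: 21.7
position: [0.5995, 0.0321, 0.3965]
ee_rot: [0.703, -0.703, 0.077, -0.079]
contact_force: [0.6, 0.8, -1.2]
width: 0.033
```

Run:
```python
from h import *
np.set_printoptions(precision=4,suppress=True)
S=cam('side');print('side pad',onz(S,236.7,339.5,.006))
W=np.load("w13.npz"); W={k:W[k] for k in W}
p=np.array([0.45874116,-0.21102872,0.387426]);R=np.array([[ 0.97568322,0.00332908,0.21916013],[-0.21915358,-0.00222474,0.97568784],[0.00373572,-0.99999198,-0.00144106]])
a=np.linspace(0,2*np.pi,200)
for dz in(-.002,0,.002,.004):
    P=np.vstack([[proj(W,p+R@[.021*np.cos(t),h,.021*np.sin(t)+dz]) for t in a] for h in(.2304,.2164)])
    P=(P-[224.6,124.6])*4;print(dz,P.min(0),P.max(0))
```

```text
side pad [ 0.4584 -0.2104  0.006 ]
-0.002 [ 86.0574 323.0084] [352.1517 594.3426]
0 [ 85.6339 311.2866] [352.5754 583.473 ]
0.002 [ 85.2077 299.4922] [353.0019 572.5362]
0.004 [ 84.7787 287.6248] [353.4311 561.5316]
```

Call:
arm_command(increments=[0, 0, 0, -0.7, 0, -2.2, 1, 0, 0, 0, -1.4, 0, -4.4, 1, 0, 0, 0, -1.4, 0, -4.4, 1, 0, 0, 0, -1.4, 0, -4.4, 1, 0, 0, 0, -1.4, 0, -4.4, 1, 0, 0, 0, -1.4, 0, -4.4, 1, 0, 0, 0, -0.8, 0, -2.1, 1, 0, 0, 0, 0, 0, 0, 1])

```text
clock: 22.7
position: [0.4568, -0.2073, 0.3943]
ee_rot: [-0.703, 0.703, -0.08, 0.079]
contact_force: [0.7, 0.2, -1.3]
width: 0.033
```

Call:
arm_command(increments=[0, 0, 0, 0, 2, 0, 1, 0, 0, 0, 0, 4, 0, 1, 0, 0, 0, 0, 4, 0, 1, 0, 0, 0, 0, 3, 0, 1, 0, 0, 0, 0, 1.5, 0, 1, 0, 0, 0, 0, 0.5, 0, 1, 0, 0, 0, 0, 0, 0, 1])

```text
clock: 23.58
position: [0.459, -0.2059, 0.2452]
ee_rot: [-0.703, 0.703, -0.078, 0.078]
contact_force: [0.6, 0.7, -0.5]
width: 0.0331
```

Run:
```python
from h import *
np.set_printoptions(precision=4,suppress=True)
s,R=st();print(s['clock'],s['position'],R,s['contact_force'])
print(R.T@(np.array([.4588,-.206,.2364])-s['position']))
W=cam('wrist');np.savez("w16.npz",**W)
t=vision.get_image('wrist')[:,:,::-1].copy();cv2.imwrite("pics/w16.png",t)
a=cv2.resize(t[150:270,215:335],None,fx=3.5,fy=3.5,interpolation=cv2.INTER_CUBIC)
t=vision.get_image('side')[:,:,::-1];b=cv2.resize(t[280:375,195:285],None,fx=3.8,fy=3.8,interpolation=cv2.INTER_CUBIC)
cv2.imwrite("pics/c9.png",np.hstack([a,cv2.copyMakeBorder(b,0,a.shape[0]-b.shape[0],0,0,cv2.BORDER_CONSTANT)]))
```

```text
23.575 [ 0.459  -0.2059  0.2452] [[ 0.9757  0.001   0.219 ]
 [-0.219  -0.0006  0.9757]
 [ 0.0011 -1.     -0.0004]] [ 0.624   0.7323 -0.5211]
[-0.0002  0.0088 -0.0001]
```

View pics/c9.png

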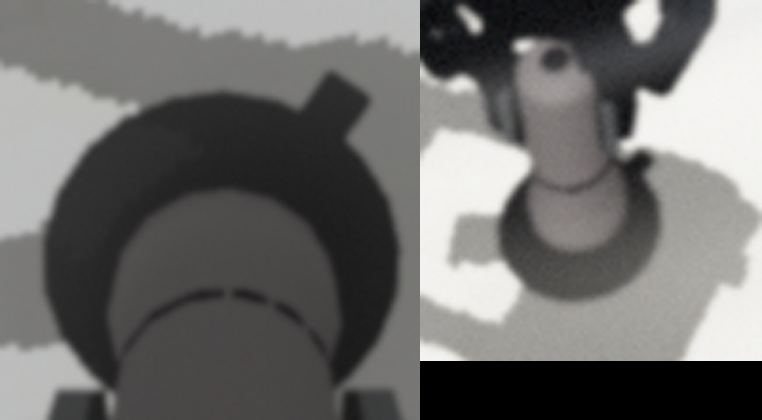

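Run:
```python
from h import *
np.set_printoptions(precision=1,suppress=True)
W=np.load("w16.npz"); W={k:W[k] for k in W};S=cam('side')
s,R=st();print(s['position'])
a=np.linspace(0,2*np.pi,200)
def ex(c,x,y,zs,r,f):
    P=np.vstack([[proj(c,[x+r*np.cos(t),y+r*np.sin(t),z]) for t in a] for z in zs]);P=f(P);return P.min(0),P.max(0)
fw=lambda P:(P-[214.6,149.6])*3.5
fs=lambda P:(P-[194.6,279.6])*3.8
zl=.2452-.2304
for y in(-.203,-.206,-.209):
    print(y,'W pad',ex(W,.459,y,(0,.006),.036,fw),'S pad',ex(S,.459,y,(0,.006),.036,fs))
for y in(-.203,-.206,-.209,-.212):
    print(y,'W foot',ex(W,.459,y,(zl,zl+.014),.021,fw),'S foot',ex(S,.459,y,(zl,zl+.014),.021,fs))
```

```text
[ 0.5 -0.2  0.2]
-0.203 W pad (array([40.1, 73.3]), array([403.8, 419.9])) S pad (array([ 78.3, 141.9]), array([243.2, 295.6]))
-0.206 W pad (array([44.2, 88.2]), array([406.4, 432.3])) S pad (array([ 78.4, 147.6]), array([243.9, 302.1]))
-0.209 W pad (array([ 48.3, 103. ]), array([408.9, 444.6])) S pad (array([ 78.5, 153.2]), array([244.5, 308.7]))
-0.203 W foot (array([104.4, 169.8]), array([339., 409.])) S foot (array([107.1, 141.3]), array([207.1, 244.9]))
-0.206 W foot (array([108.6, 184.9]), array([342.1, 423. ])) S foot (array([107.3, 147.1]), array([207.6, 251.3]))
-0.209 W foot (array([112.8, 199.9]), array([345.2, 436.9])) S foot (array([107.5, 152.9]), array([208.1, 257.6]))
-0.212 W foot (array([116.9, 214.8]), array([348.3, 450.7])) S foot (array([107.7, 158.8]), array([208.6, 264.1]))
```

Foot and pad centres agree to 1–2 mm in both views. Lower.

Call:
arm_command(increments=[0, 0, 0, 0, 0.4, 0, 1, 0, 0, 0, 0, 0.3, 0, 1, 0, 0, 0, 0, 0.1, 0, 1, 0, 0, 0, 0, 0, 0, 1])

```text
clock: 24.18
position: [0.4586, -0.2058, 0.2366]
ee_rot: [0.703, -0.703, 0.078, -0.078]
contact_force: [-0.3, 0.4, -0.1]
width: 0.0329
```

Call:
arm_command(increments=[0, 0, 0, 0, 0.05, 0, 1, 0, 0, 0, 0, 0.05, 0, 1, 0, 0, 0, 0, 0, 0, 1])

```text
clock: 24.55
position: [0.4587, -0.2058, 0.2364]
ee_rot: [-0.703, 0.703, -0.078, 0.078]
contact_force: [-0.4, 1.1, 5.7]
width: 0.0327
```

Call:
arm_command(increments=[0, 0, 0, 0, 0, 0, 0.55, 0, 0, 0, 0, 0, 0, 0.4, 0, 0, 0, 0, 0, 0, 0.2, 0, 0, 0, 0, 0, 0, 0, 0, 0, 0, 0, 0, 0, 0])

```text
clock: 25.18
position: [0.4587, -0.2058, 0.2357]
ee_rot: [-0.703, 0.703, -0.078, 0.078]
contact_force: [0.2, 0.2, -0.5]
width: 0.0851
```

Call:
arm_command(increments=[0, 0, 0, 0, -1, 0, 0, 0, 0, 0, 0, -3, 0, 0, 0, 0, 0, 0, -4, 0, 0, 0, 0, 0, 0, -4, 0, 0, 0, 0, 0, 0, -2, 0, 0, 0, 0, 0, 0, 0, 0, 0])

```text
clock: 25.92
position: [0.459, -0.206, 0.3779]
ee_rot: [-0.702, 0.704, -0.076, 0.08]
contact_force: [-0.1, 0.5, -0.0]
width: 0.0851
```

Run:
```python
from h import *
np.set_printoptions(precision=4,suppress=True)
s,R=st();print(s['clock'],s['position'],s['contact_force'],s['width'])
W=cam('wrist');np.savez("w17.npz",**W)
t=vision.get_image('wrist')[:,:,::-1].copy();cv2.imwrite("pics/w17.png",t)
a=cv2.resize(t[120:260,215:335],None,fx=3,fy=3,interpolation=cv2.INTER_CUBIC)
t=vision.get_image('side')[:,:,::-1];b=t[:,160:500]
cv2.imwrite("pics/c10.png",np.hstack([a,b]))
```

```text
25.925 [ 0.459  -0.206   0.3779] [-0.1343  0.4902 -0.0137] 0.08510966622053774
```

View pics/c10.png

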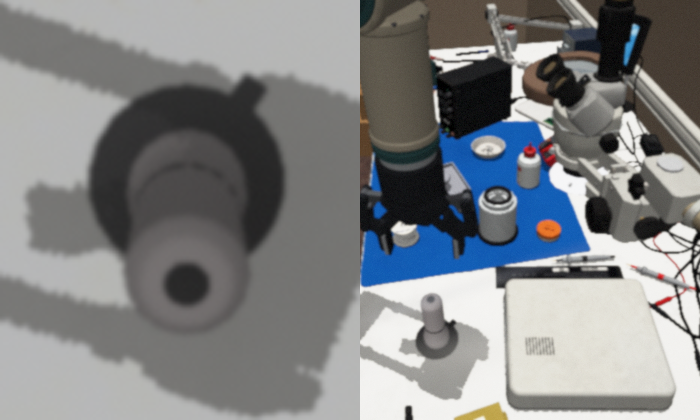

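Run:
```python
from h import *
np.set_printoptions(precision=1,suppress=True)
W=np.load("w17.npz"); W={k:W[k] for k in W}
a=np.linspace(0,2*np.pi,200)
def ex(x,y,zs,r):
    P=np.vstack([[proj(W,[x+r*np.cos(t),y+r*np.sin(t),z]) for t in a] for z in zs]);P=(P-[214.6,119.6])*3;return P.min(0),P.max(0)
for y in(-.203,-.206,-.209): print(y,'pad',ex(.459,y,(0,.006),.036),'foot',ex(.459,y,(.006,.02),.021))
b=vision.get_image('top')[:,:,::-1];cv2.imwrite("pics/t17.png",b)
```

```text
-0.203 pad (array([87.7, 74.6]), array([287.3, 272.2])) foot (array([126.9, 119.7]), array([247.9, 244.9]))
-0.206 pad (array([89.8, 82.9]), array([288.9, 279.6])) foot (array([129., 128.]), array([249.7, 252.7]))
-0.209 pad (array([91.9, 91.2]), array([290.4, 287. ])) foot (array([131.1, 136.1]), array([251.4, 260.6]))
```

View pics/t17.png

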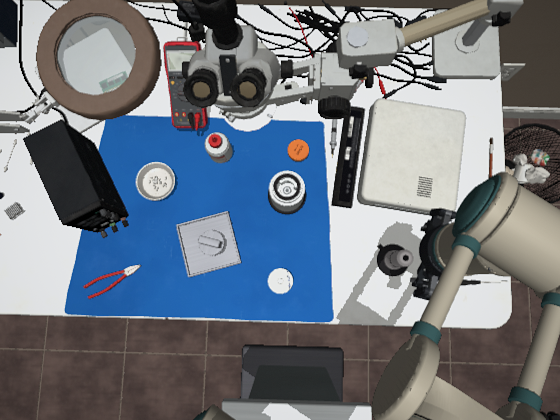

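Pad and foot both come out at y ≈ -0.207, centred to within about 1 mm. Cap (211,242) stands in the tray, the canister is open and the bystanders are unmoved. Handing in.

```bash
python3 -c "
from rig import ticket; print(ticket.sign_off())"
```

```text
the job is handed in; nothing more can be done
None
```

The canister is open, the indicator has been read, and I handed the job in at about 26 s of the 67 s allowed. No check of the outcome failed.

- **Cap:** I pressed it about 8 mm (about 11 N at the wrist) and held it there for the whole turn. I turned it counter-clockwise about 61–62°, until the turning resistance rose as at a stop. It lifted out freely and now stands upright near the middle of the tray.
- **Reading:** I held the reader over the mouth for more than 3 s. The lens was about 63 mm from the indicator, about 1 mm off its axis and clear of the ring.
- **Last checks:** The final pictures show the canister open, the bottle, spool and tin where they were, and the gripper clear of everything. The reader is upright and centred on its pad to about 1–2 mm.
- **Disagreement:** The side camera put things about 4 mm lower in y than the top and wrist cameras, and the automatic outline of the pad in its picture failed. I relied on the top and wrist cameras. For the reader's final place I compared its foot with the pad within the same picture.

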